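# Press a heat sink onto its board with the bench screw press

## Task

Push the loaded tray gently in until it is fully home under the press. Then wind the crank down (clockwise) until the foot just meets the heat sink, give it another quarter of a turn to load it, and let go, leaving the press clamped. Do not force or overtighten anything, and leave the other things on the bench alone.

Things in the scene. Friction and masses are not known exactly. Their poses are not given: they have to be found in the camera images.
- press: grey C-frame bench screw press, fixed to the bench. Origin on the bench under the spindle axis; z up, y points out along the tray's way (the side where the tray sticks out), the column stands on its -y side (y -128 to -82 mm). Base plate 150 (x) x 270 (y) x 18 mm. Overhead arm 60 mm wide, z 166 to 208 mm, y -128 to +37 mm; nothing of the frame stands higher than 212 mm.
- spindle (a point): fixed point on the spindle's axis, 100 mm above the bench. A round steel foot, 42 mm across, hangs here and does not turn. Its stem is locked at another length each time: with the crank at 0 its underside is 88 to 100 mm above the bench, so contact must be felt. It is sprung: preload 40 N, then 8 N per mm, so a quarter turn (5 mm) past contact loads the heat sink with about 80 N
- crank_axis (a point): point on the crank's vertical turning axis, 262 mm above the bench, at the mid-height of the crank knob; turns with the press, not with the crank
- knob_mid (a point): middle of the crank knob: an upright black round grip, 22 mm diameter, 50 mm tall (from 29 mm below to 21 mm above this point), that spins freely on its pin, 50 mm from the crank axis. Under it is the flat steel crank arm (top 231 mm above the bench), 20 mm wide; over the hub nothing rises above the arm. The crank stays at one height while it turns
- crank (a joint): angle of the crank, rad; grows clockwise seen from above, which winds the foot down: 20 mm per turn (steep thread). Range 0 to 16, starts at 0 to 3; contact comes 0.4 to 1.8 turns after the start. Turning it free takes 6.5 N at the knob (dry friction; an arm at rest feels 0 to 2 N of it); when the foot meets the heat sink the force steps up by 2.5 N, then grows 2.5 N more over the next quarter turn. It stays where left
- tray: aluminium tray carrying the green board, sliding along the press's y under the foot; origin in the centre of its underside, under the heat sink. When it is home the origin lies on the press's spindle axis, and it meets a hard stop there. It rides on shims, so that its underside lies anywhere from 22 to 28 mm above the bench. It starts 60 mm out (towards the press's +y) and slides with about 3 N of friction
- tray_tab (a point): middle of the top edge of the outer (far from the column) face of the tray's upright push tab: a plate 50 mm wide (press x), 8 mm thick (press y), 50 mm tall, its top 51 mm above the tray's underside; the tab stands 154 mm out from the tray's origin. Push this face towards the press's -y
- sink: loose finned aluminium heat sink, 56 x 56 x 32 mm, 0.4 kg, with a flat round land in the middle, standing in a shallow pocket on the tray (floor 10 mm above the tray's underside); origin in the centre of its underside
- meter: bystander: grey hand meter lying flat, 85 x 155 x 40 mm; origin centre of underside
- memory: bystander: small green memory card, 30 x 68 x 5 mm; origin centre of underside
- fan: bystander: small black laptop fan, 60 x 60 x 16 mm; origin centre of underside
Mind the look-alikes: they are no part of the job. Of the things that look like the sink, the largest one is meant.

How it is judged:
On the way, in this order (a step that is already met when the one before it is completed fails the run):
1. the tray is pushed fully home under the foot, the foot still clear of the heat sink (horizontal distance between tray and press below 0.003 m and contact force between press and sink below 1 N), for 0.2 s.
2. the foot meets the heat sink with the tray home (horizontal distance between tray and press below 0.003 m and contact force between press and sink above 25 N), for 0.1 s.
At the end, for the whole second after the job is handed in: the tray is home (within 3 mm), the heat sink stands level in its pocket, and the foot clamps it with 66 to 94 N, which is a quarter turn past contact, give or take about 30 degrees; the crank is let go (horizontal distance between tray and press below 0.003 m and contact force between press and sink between 66 and 94 N and horizontal distance between sink and tray below 0.004 m and angle between sink's own z axis and vertical below 0.06 rad); the robot touches nothing.
It fails at once if the heat sink is overloaded (over 110 N: some 0.44 turn past contact) (contact force between press and sink above 110 N).
It fails at once if the foot bears on the heat sink while the tray is not home (contact force between press and sink above 5 N and horizontal distance between tray and press above 0.004 m).
It fails at once if the tray is forced (over 40 N) (contact force between the fingers and tray above 40 N).
It fails at once if a bystander is disturbed (moved over 15 mm) (distance of any of meter, memory, fan from where it was at the start of the episode above 0.015 m).
It also fails if it takes over 72 s, if anything falls off the work surface, if the arm or the gripper's body presses on something with over 40 N, if the wrist force passes 120 N, or if a joint passes its speed limit or range.

## Robot

A 6-joint arm with a two-finger parallel gripper is mounted at the origin on the work surface. World frame = base frame: x ahead of the robot, y to its left, z up, the work surface at z = 0. Lengths are in m, angles in rad, forces in N, time in s.
With the tool pointing down it reaches from about 0.4 to 0.825 m from the base axis. Payload 7 kg.
Tool frame: the origin (TCP) lies midway between the tips of the shut fingers; the grasp point (between the pads) lies env.grip_point_offset behind it (env.grip_point_offset is the distance from the TCP to the grasp point, in m); z points along the fingers, y is the direction in which the jaws open and shut (so a half turn about z gives the same grasp; the last joint's range is limited). The gripper opens to 88 mm and grips with 3 to 60 N. Pads are 19 mm wide; open, the fingers measure 130 mm over their backs; the gripper's body (78 mm by 193 mm) begins 47 mm behind the grasp point.
Start: joints at [-0.868, 0.359, 0.012, 0, -1.224, -0.288], TCP at [0.272, -0.618, 0.227] pointing down, gripper open.
Joint ranges: [-3.07, 3.07], [-1.43, 2.12], [-1.02, 1.25], [-3.03, 1.67], [-3.05, -0], [-3.03, 3.03]. Speed limits (rad/s): [2.39, 2.39, 3.01, 3.14, 3.14, 3.14].

## Interface

Orientations are given as a unit quaternion [w, x, y, z].
In Python, from rig import status, vision, order, env gives the robot as it stands.
- The arm moves only by the shell command python3 -m handwheel 'ROWS' [OPENING] [FORCE]. ROWS is text: rows parted by semicolons, each of 4 numbers parted by spaces: the shift along the world's x, y, z in mm, then the turn about the world's z in degrees. In form: dx dy dz yaw; .... A call has exactly 5 rows; each row is the pose to reach, as a shift and turn from the pose commanded when the call began; what a row does not reach only later rows make up. A row lasts 1/12 s, in which the tool goes at most 41.7 mm and 7.16 degrees, less where a joint would pass 70% of its speed; a pose out of reach is approached as far as the arm can. A call with a gripper value outside its range is refused whole. OPENING is the opening, from 0 (shut) to 1 (fully open), set as the call begins (- or left out, the last holds). The fingers move at their own pace and stop on an object; FORCE is the grip in N (left out, the last holds). Time passes only in rows, so rows that repeat a pose let the fingers close, or fill a call up. It gives the time, the measured TCP pose, the force and the opening at its end, in the units of the state.
- status.observe(): the state, without advancing time (a new reading comes with each control period).
- vision.camera(name): name is "scene" or "top" or "wrist"; returns (picture, depth): 400x640x3 uint8, red, green, blue; 400x640 float32, m along the optical axis (not along the pixel's ray), 0 where there is no reading.
- vision.camera_params(name): a dict with "vertical_fov" (degrees; the focal length in pixels is half the picture's height over the tangent of half this angle, whatever the lens; pixels are square), "cx", "cy" (the principal point, pixels), "position" and "rotation" of the camera in the world; the wrist camera has in their place "tool_from_camera" (4x4, takes a point from camera to tool coordinates, whose origin is the TCP and whose axes are the flange's). Camera axes: x right, y up, looking along -z (the intrinsics and any distortion apply to the point x, -y, -z); pixel columns grow to the right and rows downward; lengths in m; the calibration is good to about 2 mm. A picture is of the moment at which its call begins: read the wrist's pose just before it. camera_params takes no time and is no camera call.
- order.finish_job(): hands the job in, once; it reports no verdict.
The state is a dict: "time": time; "joints": joint angles; "joint_vel": joint speeds; "joint_efforts": joint torques, N m; "position": TCP position; "ee_rot": TCP orientation; "force": force on the tool from outside, world axes, zero at the start; "moment": the same for the moment, N m; "finger_gap": finger opening in m.
Only numpy, scipy, OpenCV 4.12 (cv2) and the standard library are available. Lean on these libraries where they do the work, as an engineer would, in place of code of your own. Each camera call takes 0.05 s, during which the arm holds its last target.

## Working session

There is one attempt and no reset: what is moved stays moved. The work goes in short steps, Python scripts to look and compute and a shell command to move; the robot and the scene stay as the last step left them, time stands still between calls to the robot, and variables do not carry over. Pictures are saved under pics/ and viewed, and the job is handed in when it is done.

```bash
ls; mkdir -p pics; python3 - <<'E'
from rig import status, vision, order, env
import cv2,numpy as np
s=status.observe();print(s, env.grip_point_offset)
for n in("scene","top","wrist"):
    p=vision.camera_params(n);print(n,p)
    im,d=vision.camera(n);cv2.imwrite(f"pics/{n}0.png",im[:,:,::-1]);np.save(f"pics/{n}0d.npy",d)
E
```

```text
pics
{'time': 0.0, 'joints': array([-8.67879759e-01,  3.59375682e-01,  1.10669314e-02, -3.66747715e-04,
       -1.22408503e+00, -2.88121819e-01]), 'joint_vel': array([ 0.00102751, -0.0013691 , -0.00034955,  0.00141749,  0.00085739,
        0.00056758]), 'joint_efforts': array([-2.67394062e-04, -5.82719278e+01,  2.93058783e+01,  6.99735135e+00,
        6.84848113e-03, -1.91575682e-04]), 'position': array([ 0.27182673, -0.61731797,  0.22563045]), 'ee_rot': array([-2.28109656e-04, -2.05852568e-01,  9.78582675e-01,  7.84636289e-04]), 'force': array([-0.65755597, -0.34446983,  0.44704609]), 'moment': array([0.03367451, 0.0295361 , 0.04435482]), 'finger_gap': 0.08738892720509946} 0.0188
scene {'vertical_fov': 50.69088825613657, 'cx': 319.63772718054923, 'cy': 197.81348021812425, 'position': array([ 1.0604271 , -0.36266548,  1.03915028]), 'rotation': array([0.84655698, 0.26563986, 0.14555224, 0.43771143])}
top {'vertical_fov': 51.8782908294522, 'cx': 316.0739746754143, 'cy': 194.31269328154386, 'position': array([ 0.45164978, -0.00189423,  1.06869828]), 'rotation': array([-0.69793839, -0.0342744 ,  0.04162444,  0.71412511])}
wrist {'vertical_fov': 70.82442990891298, 'cx': 316.3515411141179, 'cy': 202.7419282520793, 'tool_from_camera': array([[-2.33704113e-04,  9.69254941e-01,  2.46058541e-01,
         6.55251919e-02],
       [ 9.99999811e-01,  3.66643779e-04, -4.94464551e-04,
        -1.54190594e-03],
       [-5.69478042e-04,  2.46058379e-01, -9.69254843e-01,
        -1.58815093e-01],
       [ 0.00000000e+00,  0.00000000e+00,  0.00000000e+00,
         1.00000000e+00]])}
```

View pics/scene0.png

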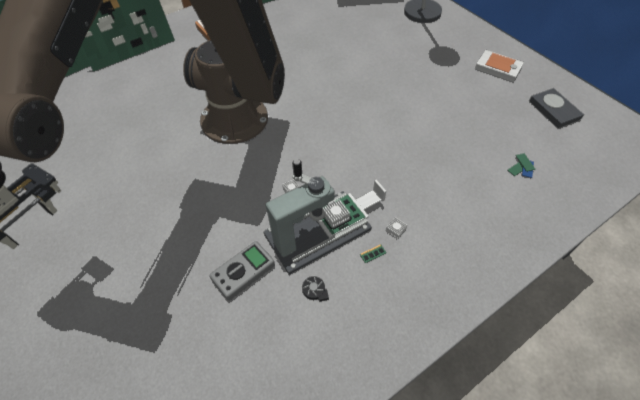

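View pics/top0.png

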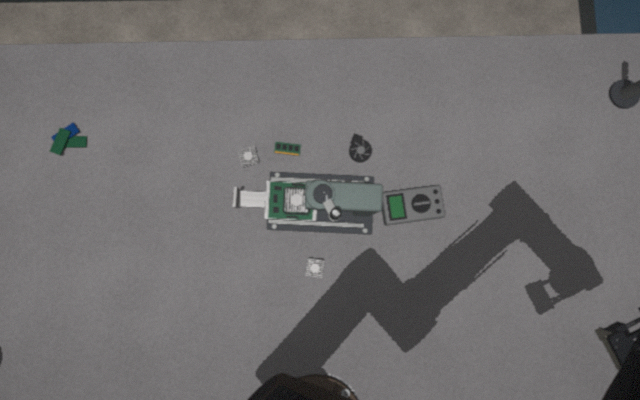

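View pics/wrist0.png

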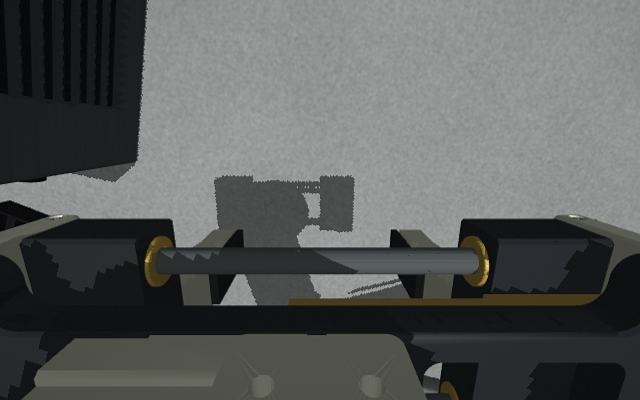

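The top view shows the press at about (320,203), with the tray tab on the left at (237,197) and the crank knob near (335,213). I'll enlarge that area and measure it.

```bash
cat > h.py <<'E'
import numpy as np,cv2
from scipy.spatial.transform import Rotation as R
from rig import vision,status
def cam(n,s=None):
    p=vision.camera_params(n);f=200/np.tan(np.radians(p["vertical_fov"]/2))
    if n=="wrist":
        s=s or status.observe();q=s["ee_rot"];M=np.eye(4);M[:3,:3]=R.from_quat(np.r_[q[1:],q[0]]).as_matrix();M[:3,3]=s["position"]
        T=M@p["tool_from_camera"];return f,p["cx"],p["cy"],T[:3,3],T[:3,:3]
    q=p["rotation"];return f,p["cx"],p["cy"],np.array(p["position"]),R.from_quat(np.r_[q[1:],q[0]]).as_matrix()
def ray(C,u,v):
    f,cx,cy,t,M=C;return t,M@np.array([(u-cx)/f,-(v-cy)/f,-1])
def onz(C,u,v,z):
    t,d=ray(C,u,v);return t+d*(z-t[2])/d[2]
def depthpt(C,u,v,dep):
    t,d=ray(C,u,v);return t+d*dep
def cloud(C,D):
    v,u=np.mgrid[0:400,0:640];f,cx,cy,t,M=C
    P=np.stack([(u-cx)/f*D,-(v-cy)/f*D,-D],-1);return P@M.T+t
def proj(C,P):
    f,cx,cy,t,M=C;p=M.T@(np.array(P)-t);return cx+f*p[0]/-p[2],cy-f*p[1]/-p[2]
E
python3 - <<'E'
from h import *
im=cv2.imread("pics/top0.png");c=im[130:260,220:400];cv2.imwrite("pics/topc.png",cv2.resize(c,None,fx=4.4,fy=4.4,interpolation=cv2.INTER_CUBIC))
im=cv2.imread("pics/scene0.png");c=im[140:280,250:410];cv2.imwrite("pics/scenec.png",cv2.resize(c,None,fx=4.2,fy=4.2,interpolation=cv2.INTER_CUBIC))
C=cam("top");D=np.load("pics/top0d.npy");P=cloud(C,D)
z=P[:,:,2]
for lo,hi in((.20,.216),(.225,.24),(.27,.295)):
    m=(z>lo)&(z<hi)&(D>0);m[:,:220]=0;m[:,400:]=0
    v,u=np.where(m);
    print(lo,len(u)); 
    if len(u): print(P[m].min(0),P[m].max(0),P[m].mean(0),u.mean(),v.mean())
print(np.round(z[195:212:3,228:300:5],3)); print(np.round(z[300,100:500:100],4))
E
```

```text
0.2 1872
[ 0.13499124 -0.15203759  0.20016045] [0.5739373  0.12611413 0.21599116] [ 0.5246077  -0.07182532  0.20932516] 344.6501068376068 203.30662393162393
0.225 540
[ 0.14257824 -0.05942868  0.22500892] [0.56301833 0.11712523 0.23999135] [ 0.4735399  -0.01323449  0.23213053] 317.27777777777777 228.96481481481482
0.27 150
[ 0.1588962  -0.05845197  0.27000909] [0.50920224 0.09217994 0.29446813] [0.28749889 0.02606519 0.28198743] 298.64666666666665 329.67333333333335
[[ 0.002  0.001  0.059  0.033  0.035  0.033  0.032  0.036  0.035  0.039
   0.035  0.038  0.042  0.069  0.067]
 [ 0.002 -0.001  0.057  0.036  0.034  0.034  0.033  0.032  0.031  0.038
   0.038  0.037  0.04   0.067  0.069]
 [ 0.001  0.075  0.048  0.034  0.037  0.035  0.037  0.034  0.037  0.036
   0.038  0.036  0.066  0.069  0.066]
 [ 0.003  0.075  0.048  0.035  0.034  0.035  0.033  0.034  0.036  0.035
   0.036  0.038  0.066  0.069  0.065]
 [ 0.002  0.002  0.045  0.002  0.     0.002  0.032  0.03   0.037  0.034
   0.039  0.038  0.068  0.044  0.039]
 [ 0.001 -0.001  0.004 -0.002  0.     0.002  0.     0.     0.036  0.038
   0.04   0.038  0.063  0.069  0.041]]
[0.001  0.0039 0.0008 0.0045]
```

View pics/topc.png

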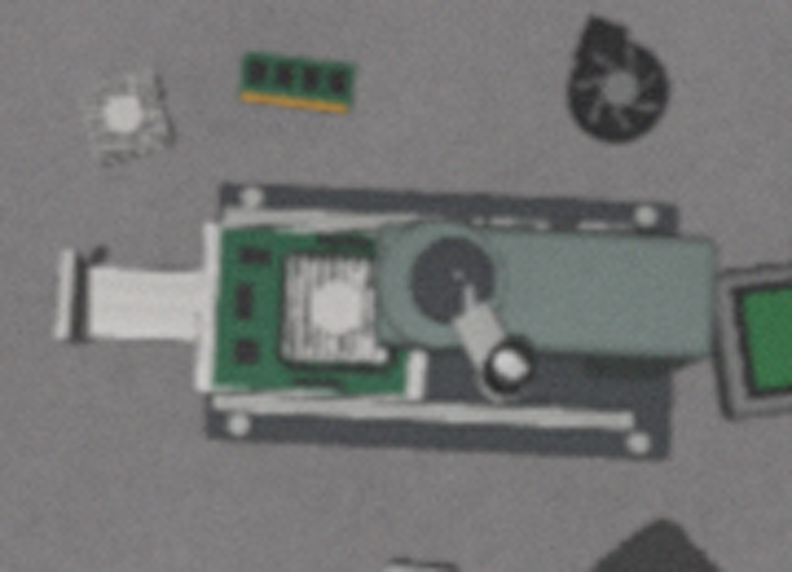

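View pics/scenec.png

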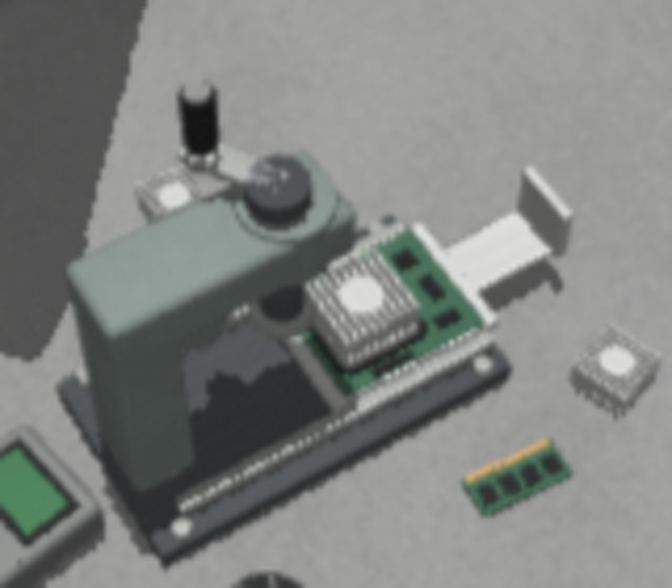

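```bash
python3 - <<'E'
from h import *
C=cam("top");S=cam("scene")
g=lambda x,y:(220+(x+.5)/4.4-.5,130+(y+.5)/4.4-.5)
gs=lambda x,y:(250+(x+.5)/4.2-.5,140+(y+.5)/4.2-.5)
B=[onz(C,*g(*p),.018)[:2] for p in((222,184),(678,205),(668,458),(207,437))]
print("base",np.round(B,4))
B=np.array(B);c=B.mean(0);yax=(B[0]+B[3]-B[1]-B[2]);yax/=np.linalg.norm(yax);print("ctr",c,"yax",yax,"yaw",np.degrees(np.arctan2(-yax[0],yax[1])), np.linalg.norm(B[0]-B[1]),np.linalg.norm(B[0]-B[3]))
print("hub z.231",onz(C,*g(453,278),.231), "z.24",onz(C,*g(453,278),.24))
print("knob top",onz(C,*g(510,363),.283))
print("knob top scene",onz(S,*gs(198,90),.283))
print("hub scene .231",onz(S,*gs(277,178),.231))
for p in((63,250),(57,338)): print("tab",onz(C,*g(*p),.076))
for p in((525,172),(569,213)): print("tab scene",onz(S,*gs(*p),.076))
print("sink",onz(C,*g(337,307),.067),"scene",onz(S,*gs(362,295),.067))
D=np.load("pics/top0d.npy");P=cloud(C,D);z=P[...,2]
m=np.zeros(D.shape,bool);m[180:215,225:243]=1;m&=z>.06
print("tab cloud",P[m].mean(0),m.sum(), np.percentile(z[m],[10,50,90]))
m=np.zeros(D.shape,bool);m[190:210,330:375]=1;print("arm z",np.median(z[m]))
m=np.zeros(D.shape,bool);m[208:220,329:343]=1;m&=z>.26;print("knob",m.sum(),P[m].mean(0) if m.any() else 0)
print(np.round(z[186:202:2,315:332:2],3))
E
```

```text
base [[ 0.6269  0.1033]
 [ 0.6085 -0.1643]
 [ 0.4607 -0.1528]
 [ 0.479   0.1136]]
ctr [ 0.54379876 -0.02503892] yax [0.06849604 0.99765139] yaw -3.9276092406734966 0.2681564021577867 0.1482125930315142
hub z.231 [ 0.54468356 -0.02506064  0.231     ] z.24 [ 0.54368403 -0.02481175  0.24      ]
knob top [ 0.50116107 -0.04748129  0.283     ]
knob top scene [ 0.49945334 -0.04714423  0.283     ]
hub scene .231 [ 0.5424634  -0.02479058  0.231     ]
tab [0.58226847 0.18554762 0.076     ]
tab [0.53362542 0.18893434 0.076     ]
tab scene [0.53774697 0.18067407 0.076     ]
tab scene [0.58186071 0.18256388 0.076     ]
sink [0.54812445 0.03529602 0.067     ] scene [0.54950664 0.03403065 0.067     ]
tab cloud [0.55676836 0.1828032  0.07385088] 88 [0.06674014 0.07490019 0.07758185]
arm z 0.20940900589061345
knob 56 [ 0.49672567 -0.04655341  0.29410008]
[[0.21  0.23  0.234 0.233 0.233 0.232 0.231 0.233 0.212]
 [0.232 0.232 0.231 0.229 0.231 0.232 0.231 0.235 0.213]
 [0.234 0.231 0.233 0.234 0.231 0.232 0.23  0.232 0.23 ]
 [0.233 0.231 0.231 0.233 0.231 0.232 0.231 0.23  0.232]
 [0.232 0.231 0.231 0.233 0.232 0.232 0.231 0.232 0.232]
 [0.231 0.235 0.235 0.232 0.228 0.234 0.232 0.233 0.232]
 [0.232 0.232 0.231 0.233 0.233 0.231 0.231 0.232 0.232]
 [0.212 0.229 0.231 0.234 0.232 0.232 0.23  0.23  0.23 ]]
```

```bash

python3 -m handwheel '8 24 25 2.5;16 48 50 5;24 72 75 7.5;32 96 100 10;40 120 125 12.5' 0 20
python3 -m handwheel '12 37 0 2.5;25 75 0 5;37 112 0 7.5;50 150 0 10;62 187 0 12.5'
python3 -m handwheel '12 37 0 2.5;25 75 0 5;37 112 0 7.5;50 150 0 10;62 187 0 12.5'
```

```text
time: 0.57
position: [0.312, -0.4965, 0.3524]
ee_rot: [-0.0, -0.312, 0.95, 0.0]
force: [-0.1, -1.0, -0.5]
finger_gap: 0.0597
time: 0.98
position: [0.374, -0.3089, 0.3515]
ee_rot: [0.0, -0.414, 0.91, 0.0]
force: [0.3, -0.6, 0.4]
finger_gap: 0.0265
time: 1.4
position: [0.436, -0.1217, 0.3517]
ee_rot: [0.0, -0.511, 0.86, -0.0]
force: [0.9, -0.8, 0.5]
finger_gap: 0.0005
```

```bash

python3 -m handwheel '12 37 0 2.5;25 75 0 5;37 112 0 7.5;50 150 0 10;62 187 0 12.5'
python3 -m handwheel '12 37 0 2.5;25 75 0 5;37 112 0 7.5;50 150 0 10;62 187 0 12.4'
python3 - <<'E'
from h import *
s=status.observe();print(s["position"],s["ee_rot"],s["force"])
im,d=vision.camera("wrist");cv2.imwrite("pics/w1.png",im[:,:,::-1]);np.save("pics/w1d.npy",d)
C=cam("wrist",s);P=cloud(C,d)
ya=np.array([.0685,.9977]);xa=np.array([.9977,-.0685]);o=np.array([.5438,-.025])
Y=(P[...,:2]-o)@ya;X=(P[...,:2]-o)@xa;Z=P[...,2]
m=(np.abs(X)<.03)&(Y>.19)&(Y<.23)&(Z>.05)&(Z<.1)&(d>0);print(m.sum(),[np.percentile(q[m],[2,25,50,75,98]).round(4) for q in(X,Y,Z)])
E
```

```text
time: 1.82
position: [0.498, 0.0654, 0.3517]
ee_rot: [0.0, -0.601, 0.799, 0.0]
force: [1.0, -0.6, 0.3]
finger_gap: 0.0001
time: 2.23
position: [0.5601, 0.2523, 0.3513]
ee_rot: [-0.0, -0.684, 0.73, 0.0]
force: [0.7, -0.4, 0.7]
finger_gap: 0.0007
[0.5601393  0.25229112 0.35133225] [-1.06662310e-04 -6.83970720e-01  7.29509451e-01  5.37636142e-05] [ 0.65624723 -0.38722696  0.6641891 ]
165 [array([-0.0237, -0.0117,  0.0003,  0.0123,  0.0242]), array([0.2061, 0.2076, 0.2091, 0.2105, 0.212 ]), array([0.0735, 0.0746, 0.0752, 0.0758, 0.0772])]
```

View pics/w1.png

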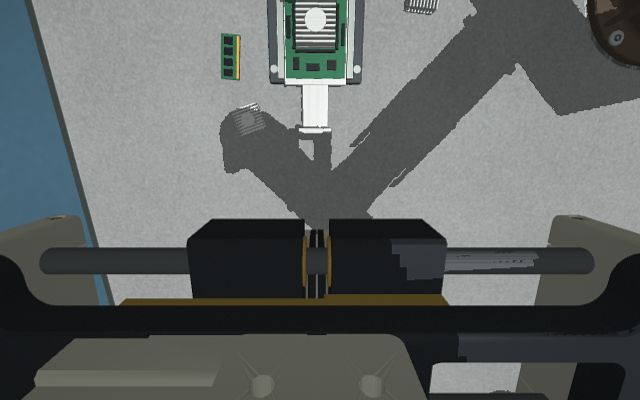

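The tab's outer face sits at Y≈213 mm in the press frame, centred, with its top at z 75 mm. That matches the tray being 60 mm out, so I'll descend in front of it.

```bash

python3 -m handwheel '0 0 -35;0 0 -70;0 0 -105;0 0 -140;0 0 -175' 2>&1 | head -3
python3 -m handwheel '1 0 -35 0;1 0 -65 0;1 0 -95 0;1 0 -115 0;1 0 -128 0'

```

```text
$[0]: bad value
time: 2.7
position: [0.5596, 0.2495, 0.2202]
ee_rot: [-0.002, -0.683, 0.73, 0.0]
force: [-0.5, 0.7, -0.8]
finger_gap: 0.0005
```

```bash

python3 -m handwheel '0 0 -35 0;0 0 -75 0;0 0 -115 0;0 0 -150 0;0 0 -175 0'
python3 -m handwheel '-1 -5 0 0;-2 -10 0 0;-2 -15 0 0;-2 -18 0 0;-2 -20 0 0'

```

```text
time: 3.12
position: [0.5594, 0.249, 0.045]
ee_rot: [-0.002, -0.683, 0.731, 0.0]
force: [-0.4, 0.3, -0.8]
finger_gap: 0.0003
time: 3.53
position: [0.5601, 0.2304, 0.0508]
ee_rot: [0.002, -0.683, 0.73, -0.0]
force: [0.6, 0.0, 0.1]
finger_gap: 0.0002
```

```bash

python3 -m handwheel '-0.4 -6 0 0;-0.8 -12 0 0;-1.2 -18 0 0;-1.6 -24 0 0;-2 -30 0 0'
python3 -m handwheel '-0.4 -5 0 0;-0.7 -10 0 0;-1 -15 0 0;-1.4 -20 0 0;-1.7 -25 0 0'

```

```text
time: 3.95
position: [0.557, 0.1996, 0.0487]
ee_rot: [0.0, -0.683, 0.73, 0.0]
force: [-2.1, 10.9, -2.3]
finger_gap: 0.0004
time: 4.37
position: [0.5554, 0.1751, 0.0487]
ee_rot: [0.0, -0.683, 0.73, 0.0]
force: [-1.2, 3.7, 1.9]
finger_gap: 0.0003
```

```bash

python3 -m handwheel '-0.4 -5 0 0;-0.7 -10 0 0;-1 -15 0 0;-1.4 -20 0 0;-1.7 -25 0 0'
python3 -m handwheel '-0.1 -1.5 0 0;-0.2 -3 0 0;-0.3 -4.5 0 0;-0.4 -6 0 0;-0.5 -7 0 0'
python3 - <<'E'
from h import *
s=status.observe();print(s["position"],s["force"]);o=np.array([.5438,-.025]);print((s["position"][:2]-o)@[.0685,.9977])
E
```

```text
time: 4.78
position: [0.5537, 0.1497, 0.0486]
ee_rot: [0.0, -0.683, 0.73, -0.0]
force: [-1.4, 4.3, 2.9]
finger_gap: 0.0006
time: 5.2
position: [0.5531, 0.1432, 0.0485]
ee_rot: [-0.0, -0.683, 0.73, -0.0]
force: [-0.3, 3.4, 1.3]
finger_gap: 0.0006
[0.55310296 0.14318371 0.04852385] [-0.33880804  3.37977804  1.25415078]
0.168434138839657
```

Five millimetres or so remain, so from here I'll take 1 mm rows or less and stop when the force rises.

```bash

python3 -m handwheel '0 -0.6 0 0;-0.1 -1.2 0 0;-0.1 -1.8 0 0;-0.1 -2.4 0 0;-0.2 -3 0 0' | sed -n '2p;4p'
python3 -m handwheel '0 -0.3 0 0;0 -0.6 0 0;0 -0.9 0 0;-0.1 -1.2 0 0;-0.1 -1.5 0 0'| sed -n '2p;4p'

```

```text
position: [0.5529, 0.1403, 0.0486]
force: [-0.9, 3.8, 0.9]
position: [0.553, 0.1401, 0.0486]
force: [-3.4, 12.1, 2.0]
```

```bash

python3 -m handwheel '0 -0.3 0 0;0 -0.3 0 0;0 -0.3 0 0;0 -0.3 0 0;0 -0.3 0 0'| sed -n '2p;4p'
python3 - <<'E'
from h import *
im,d=vision.camera("scene");cv2.imwrite("pics/s2.png",cv2.resize(im[140:280,250:410,::-1],None,fx=4.2,fy=4.2,interpolation=cv2.INTER_CUBIC))
E
```

```text
position: [0.553, 0.1402, 0.0486]
force: [-3.4, 10.6, -0.4]
```

View pics/s2.png

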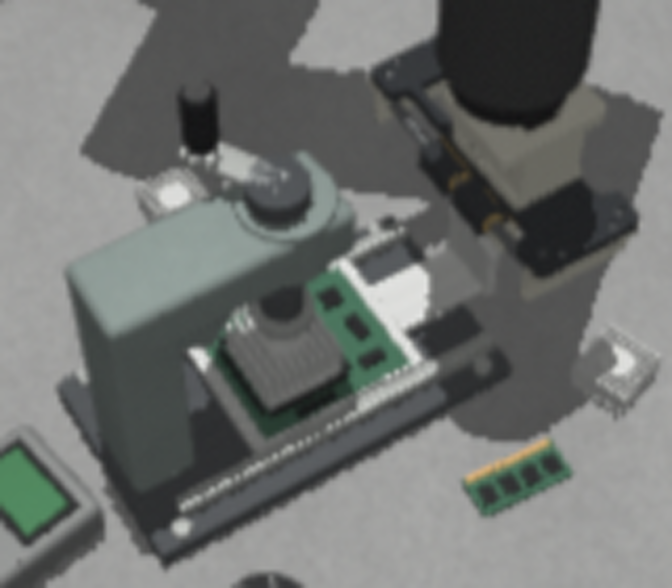

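The sink is now under the foot. The force stepped to 12 N with no further movement, so the tray is against the hard stop. Next I'll retreat, rise, and go above the knob with the jaws opening.

```bash

python3 -m handwheel '0 8 0 0;0 20 0 0;0 35 0 0;0 35 35 0;0 35 75 0' 0.6 20| sed -n '2p;4p'
python3 -m handwheel '0 0 40 0;0 0 80 0;0 0 120 0;0 0 160 0;0 0 200 0' | sed -n '2p;4p'
python3 -m handwheel '0 -35 15 0;-5 -75 30 0;-15 -110 30 0;-25 -145 30 0;-35 -180 30 0' | sed -n '2p;4p'
python3 - <<'E'
from h import *
s=status.observe();print(s["position"],s["finger_gap"])
im,d=vision.camera("wrist");cv2.imwrite("pics/w3.png",im[:,:,::-1]);np.save("pics/w3d.npy",d)
print(proj(cam("wrist",s),[.5005,-.048,.283]))
E
```

```text
position: [0.5508, 0.1736, 0.1213]
force: [1.0, 1.5, -0.2]
position: [0.5523, 0.1739, 0.3258]
force: [1.3, 0.9, -0.0]
position: [0.5173, -0.0073, 0.3538]
force: [1.4, 0.8, 0.0]
[ 0.51727176 -0.00734534  0.35383998] 0.05260474735672429
(np.float64(334.82192085971667), np.float64(163.41839774466388))
```

View pics/w3.png

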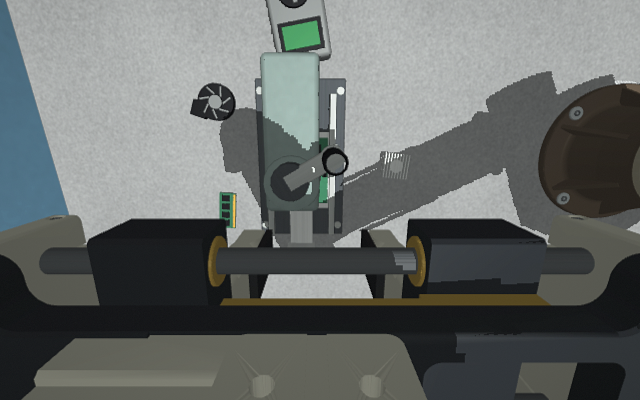

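```bash

python3 -m handwheel '-8 -20 0 0;-17 -41.5 0 0;-17 -41.5 -20 0;-17 -41.5 -45 0;-17 -41.5 -75 0' | sed -n '2p;4p'
python3 -m handwheel '0 0 -12 0;0 0 -24 0;0 0 -32 0;0 0 -32 0;0 0 -32 0' | sed -n '2p;4p'
python3 -m handwheel '0 0 0 0;0 0 0 0;0 0 0 0;0 0 0 0;0 0 0 0' 0.1 15

```

```text
position: [0.5016, -0.0479, 0.2791]
force: [2.4, 0.0, -0.5]
position: [0.501, -0.0478, 0.2467]
force: [0.0, 0.7, 0.7]
time: 9.05
position: [0.5008, -0.0481, 0.2469]
ee_rot: [0.0, -0.683, 0.73, -0.0]
force: [-5.0, 0.5, 3.7]
finger_gap: 0.0251
```

```bash

python3 -m handwheel '0 0 0 0;0 0 0 0;0 0 0 0;0 0 0 0;0 0 0 0'
python3 - <<'E'
from h import *
for i in range(3):
    s=status.observe();print(s["position"],s["force"],s["finger_gap"])
    im,d=vision.camera("wrist")
cv2.imwrite("pics/w4.png",im[:,:,::-1])
E
```

```text
time: 9.47
position: [0.4992, -0.0484, 0.2468]
ee_rot: [-0.001, -0.683, 0.73, 0.001]
force: [-6.5, 1.5, 5.2]
finger_gap: 0.0217
[ 0.49923568 -0.04840729  0.24677309] [-6.54459198  1.51426271  5.20478935] 0.021680734742507878
[ 0.49922329 -0.04841356  0.2467697 ] [-7.15274165  1.35772615  6.13069675] 0.021234545342296903
[ 0.49920712 -0.04840876  0.24674616] [-6.79088101  0.65681768  5.43021575] 0.021423767053435436
```

View pics/w4.png

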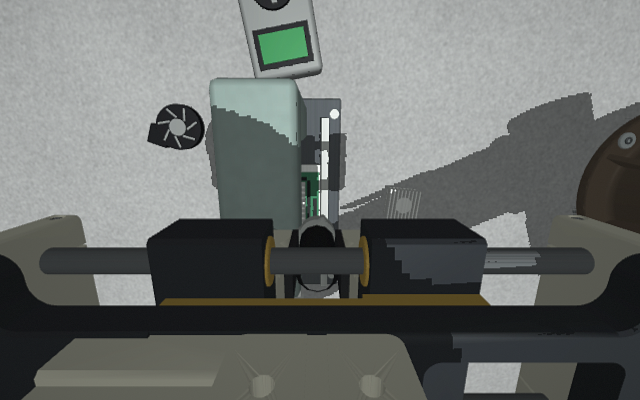

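```bash
cat > rows.py <<'E'
import sys,numpy as np
a=float(sys.argv[1]);st=float(sys.argv[2]);n=int(sys.argv[3])
p=lambda t:50*np.array([np.cos(np.radians(t)),np.sin(np.radians(t))])
for k in range(n):
    print(a,"; ".join("%.1f %.1f 0 0"%tuple(p(a-st*(i+1)/5)-p(a)) for i in range(5)));a-=st
E
python3 rows.py 207.7 30 4; python3 rows.py 87.7 20 24
cat > f.py <<'E'
from h import *
s=status.observe();o=np.array([.5438,-.025]);r=s["position"][:2]-o;t=np.array([r[1],-r[0]])/np.hypot(*r)
print("t %.2f ang %.1f R %.1f  Ftan(resist) %.2f Frad %.2f Fz %.1f"%(s["time"],np.degrees(np.arctan2(r[1],r[0]))%360,1e3*np.hypot(*r),-s["force"][:2]@t,s["force"][:2]@r/np.hypot(*r),s["force"][2]),"gap %.4f z %.4f"%(s["finger_gap"],s["position"][2]))
E
python3 f.py
```

```text
207.7 -2.2 4.8 0 0; -3.9 9.7 0 0; -5.0 14.8 0 0; -5.6 20.0 0 0; -5.7 25.2 0 0
177.7 0.5 5.2 0 0; 1.5 10.3 0 0; 3.1 15.3 0 0; 5.1 20.1 0 0; 7.7 24.7 0 0
147.7 3.0 4.3 0 0; 6.5 8.2 0 0; 10.3 11.8 0 0; 14.5 14.9 0 0; 19.0 17.6 0 0
117.69999999999999 4.8 2.2 0 0; 9.7 3.9 0 0; 14.8 5.0 0 0; 20.0 5.6 0 0; 25.2 5.7 0 0
87.7 3.5 -0.3 0 0; 6.9 -0.8 0 0; 10.3 -1.5 0 0; 13.7 -2.5 0 0; 17.0 -3.7 0 0
67.7 3.2 -1.4 0 0; 6.3 -3.1 0 0; 9.2 -5.0 0 0; 12.0 -7.0 0 0; 14.7 -9.3 0 0
47.7 2.5 -2.4 0 0; 4.8 -5.0 0 0; 7.0 -7.8 0 0; 8.9 -10.7 0 0; 10.6 -13.7 0 0
27.700000000000003 1.5 -3.1 0 0; 2.8 -6.4 0 0; 3.9 -9.7 0 0; 4.7 -13.1 0 0; 5.3 -16.5 0 0
7.700000000000003 0.3 -3.5 0 0; 0.5 -7.0 0 0; 0.3 -10.4 0 0; -0.1 -13.9 0 0; -0.7 -17.4 0 0
-12.299999999999997 -0.9 -3.4 0 0; -2.0 -6.7 0 0; -3.3 -9.9 0 0; -4.8 -13.1 0 0; -6.6 -16.1 0 0
-32.3 -2.0 -2.9 0 0; -4.1 -5.6 0 0; -6.5 -8.2 0 0; -9.0 -10.6 0 0; -11.7 -12.8 0 0
-52.3 -2.8 -2.0 0 0; -5.8 -3.9 0 0; -8.9 -5.5 0 0; -12.1 -6.9 0 0; -15.4 -8.1 0 0
-72.3 -3.4 -0.9 0 0; -6.8 -1.7 0 0; -10.2 -2.1 0 0; -13.7 -2.3 0 0; -17.2 -2.3 0 0
-92.3 -3.5 0.3 0 0; -6.9 0.8 0
[... 512 characters left out ...]
3 2.8 2.0 0 0; 5.8 3.9 0 0; 8.9 5.5 0 0; 12.1 6.9 0 0; 15.4 8.1 0 0
-252.3 3.4 0.9 0 0; 6.8 1.7 0 0; 10.2 2.1 0 0; 13.7 2.3 0 0; 17.2 2.3 0 0
-272.3 3.5 -0.3 0 0; 6.9 -0.8 0 0; 10.3 -1.5 0 0; 13.7 -2.5 0 0; 17.0 -3.7 0 0
-292.3 3.2 -1.4 0 0; 6.3 -3.1 0 0; 9.2 -5.0 0 0; 12.0 -7.0 0 0; 14.7 -9.3 0 0
-312.3 2.5 -2.4 0 0; 4.8 -5.0 0 0; 7.0 -7.8 0 0; 8.9 -10.7 0 0; 10.6 -13.7 0 0
-332.3 1.5 -3.1 0 0; 2.8 -6.4 0 0; 3.9 -9.7 0 0; 4.7 -13.1 0 0; 5.3 -16.5 0 0
-352.3 0.3 -3.5 0 0; 0.5 -7.0 0 0; 0.3 -10.4 0 0; -0.1 -13.9 0 0; -0.7 -17.4 0 0
-372.3 -0.9 -3.4 0 0; -2.0 -6.7 0 0; -3.3 -9.9 0 0; -4.8 -13.1 0 0; -6.6 -16.1 0 0
t 9.62 ang 207.7 R 50.4  Ftan(resist) -3.70 Frad 5.70 Fz 6.3 gap 0.0212 z 0.2468
```

```bash

python3 -m handwheel '-2.7 5.1 0 0;-4.6 10.1 0 0;-5.8 15.3 0 0;-6.4 20.5 0 0;-6.5 25.7 0 0' >/dev/null; python3 f.py
python3 -m handwheel '0.5 5.2 0 0; 1.5 10.3 0 0; 3.1 15.3 0 0; 5.1 20.1 0 0; 7.7 24.7 0 0'>/dev/null; python3 f.py
python3 -m handwheel '3.0 4.3 0 0; 6.5 8.2 0 0; 10.3 11.8 0 0; 14.5 14.9 0 0; 19.0 17.6 0 0'>/dev/null; python3 f.py
```

```text
t 10.03 ang 178.3 R 50.1  Ftan(resist) 6.08 Frad -1.02 Fz -0.1 gap 0.0215 z 0.2468
t 10.45 ang 148.3 R 49.8  Ftan(resist) 6.44 Frad -2.70 Fz 1.7 gap 0.0216 z 0.2468
t 10.87 ang 118.6 R 49.5  Ftan(resist) 6.78 Frad -4.94 Fz 1.8 gap 0.0216 z 0.2468
```

```bash

python3 -m handwheel '4.8 2.2 0 0; 9.7 3.9 0 0; 14.8 5.0 0 0; 20.0 5.6 0 0; 25.2 5.2 0 0' >/dev/null; python3 f.py
python3 -m handwheel '3.5 -0.3 0 0; 6.9 -0.8 0 0; 10.3 -1.5 0 0; 13.7 -2.5 0 0; 17.0 -3.7 0 0'>/dev/null; python3 f.py
python3 -m handwheel '3.2 -1.4 0 0; 6.3 -3.1 0 0; 9.2 -5.0 0 0; 12.0 -7.0 0 0; 14.7 -9.3 0 0'>/dev/null; python3 f.py
```

```text
t 11.28 ang 88.5 R 49.3  Ftan(resist) 5.56 Frad -1.18 Fz 3.8 gap 0.0213 z 0.2468
t 11.70 ang 68.4 R 49.3  Ftan(resist) 5.92 Frad -2.19 Fz 5.1 gap 0.0216 z 0.2468
t 12.12 ang 48.3 R 49.4  Ftan(resist) 6.40 Frad -2.68 Fz 5.6 gap 0.0214 z 0.2468
```

```bash

python3 -m handwheel '2.5 -2.4 0 0; 4.8 -5.0 0 0; 7.0 -7.8 0 0; 8.9 -10.7 0 0; 10.6 -13.7 0 0' >/dev/null; python3 f.py
python3 -m handwheel '1.5 -3.1 0 0; 2.8 -6.4 0 0; 3.9 -9.7 0 0; 4.7 -13.1 0 0; 5.3 -16.5 0 0'>/dev/null; python3 f.py
```

```text
t 12.53 ang 28.4 R 49.6  Ftan(resist) 5.97 Frad -2.71 Fz 6.1 gap 0.0215 z 0.2468
t 12.95 ang 8.8 R 49.9  Ftan(resist) 6.23 Frad -3.46 Fz 5.1 gap 0.0214 z 0.2468
```

```bash

python3 -m handwheel '0.3 -3.5 0 0; 0.5 -7.0 0 0; 0.3 -10.4 0 0; -0.1 -13.9 0 0; -0.7 -17.4 0 0' >/dev/null; python3 f.py
python3 -m handwheel '-0.9 -3.4 0 0; -2.0 -6.7 0 0; -3.3 -9.9 0 0; -4.8 -13.1 0 0; -6.6 -16.1 0 0'>/dev/null; python3 f.py
```

```text
t 13.37 ang 349.2 R 50.1  Ftan(resist) 5.63 Frad -3.58 Fz 2.7 gap 0.0216 z 0.2468
t 13.78 ang 329.8 R 50.4  Ftan(resist) 6.39 Frad -0.80 Fz 0.7 gap 0.0216 z 0.2469
```

```bash

python3 -m handwheel '-2.0 -2.9 0 0; -4.1 -5.6 0 0; -6.5 -8.2 0 0; -9.0 -10.6 0 0; -11.7 -12.8 0 0' >/dev/null; python3 f.py
python3 -m handwheel '-2.8 -2.0 0 0; -5.8 -3.9 0 0; -8.9 -5.5 0 0; -12.1 -6.9 0 0; -15.4 -8.1 0 0'>/dev/null; python3 f.py
```

```text
t 14.20 ang 310.3 R 50.5  Ftan(resist) 5.93 Frad 1.79 Fz -3.0 gap 0.0215 z 0.2469
t 14.62 ang 290.2 R 50.6  Ftan(resist) 6.55 Frad 5.13 Fz -3.4 gap 0.0211 z 0.2469
```

```bash

python3 -m handwheel '-3.4 -0.9 0 0; -6.8 -1.7 0 0; -10.2 -2.1 0 0; -13.7 -2.3 0 0; -17.2 -2.3 0 0' >/dev/null; python3 f.py
python3 -m handwheel '-3.5 0.3 0 0; -6.9 0.8 0 0; -10.3 1.5 0 0; -13.7 2.5 0 0; -17.0 3.7 0 0'>/dev/null; python3 f.py
```

```text
t 15.03 ang 269.7 R 50.6  Ftan(resist) 5.09 Frad 4.54 Fz -3.0 gap 0.0212 z 0.2469
t 15.45 ang 249.1 R 50.6  Ftan(resist) 5.47 Frad 4.48 Fz -2.4 gap 0.0215 z 0.2469
```

```bash

python3 -m handwheel '-3.2 1.4 0 0; -6.3 3.1 0 0; -9.2 5.0 0 0; -12.0 7.0 0 0; -14.7 9.3 0 0' >/dev/null; python3 f.py
python3 -m handwheel '-2.5 2.4 0 0; -4.8 5.0 0 0; -7.0 7.8 0 0; -8.9 10.7 0 0; -10.6 13.7 0 0'>/dev/null; python3 f.py
```

```text
t 15.87 ang 228.8 R 50.6  Ftan(resist) 5.15 Frad 3.15 Fz -1.4 gap 0.0214 z 0.2468
t 16.28 ang 208.8 R 50.4  Ftan(resist) 5.64 Frad 2.14 Fz -0.4 gap 0.0218 z 0.2468
```

```bash

python3 -m handwheel '-1.5 3.1 0 0; -2.8 6.4 0 0; -3.9 9.7 0 0; -4.7 13.1 0 0; -5.3 16.5 0 0' >/dev/null; python3 f.py
python3 -m handwheel '-0.3 3.5 0 0; -0.5 7.0 0 0; -0.3 10.4 0 0; 0.1 13.9 0 0; 0.7 17.4 0 0'>/dev/null; python3 f.py
```

```text
t 16.70 ang 188.8 R 50.2  Ftan(resist) 5.00 Frad 0.66 Fz -0.3 gap 0.0214 z 0.2468
t 17.12 ang 168.9 R 49.9  Ftan(resist) 5.90 Frad -0.67 Fz 0.5 gap 0.0215 z 0.2468
```

```bash

python3 -m handwheel '0.9 3.4 0 0; 2.0 6.7 0 0; 3.3 9.9 0 0; 4.8 13.1 0 0; 6.6 16.1 0 0' >/dev/null; python3 f.py
python3 -m handwheel '2.0 2.9 0 0; 4.1 5.6 0 0; 6.5 8.2 0 0; 9.0 10.6 0 0; 11.7 12.8 0 0'>/dev/null; python3 f.py
```

```text
t 17.53 ang 148.9 R 49.7  Ftan(resist) 5.08 Frad -1.43 Fz 2.2 gap 0.0212 z 0.2468
t 17.95 ang 129.0 R 49.5  Ftan(resist) 6.79 Frad -1.44 Fz 3.7 gap 0.0215 z 0.2468
```

```bash

python3 -m handwheel '2.8 2.0 0 0; 5.8 3.9 0 0; 8.9 5.5 0 0; 12.1 6.9 0 0; 15.4 8.1 0 0' >/dev/null; python3 f.py
```

```text
t 18.37 ang 109.8 R 49.4  Ftan(resist) 9.29 Frad -0.23 Fz 5.6 gap 0.0211 z 0.2467
```

Contact lies somewhere between 129° and 110°: the force stepped from about 5.8 N to 9.3 N. I'll take finer steps now to pin down the slope.

```bash
python3 rows.py -252.3 10 8
python3 -m handwheel '1.7 0.5 0 0; 3.4 0.9 0 0; 5.1 1.3 0 0; 6.8 1.7 0 0; 8.5 1.9 0 0' >/dev/null; python3 f.py
```

```text
-252.3 1.7 0.5 0 0; 3.4 0.9 0 0; 5.1 1.3 0 0; 6.8 1.7 0 0; 8.5 1.9 0 0
-262.3 1.7 0.2 0 0; 3.5 0.3 0 0; 5.2 0.4 0 0; 7.0 0.5 0 0; 8.7 0.4 0 0
-272.3 1.7 -0.1 0 0; 3.5 -0.3 0 0; 5.2 -0.5 0 0; 6.9 -0.8 0 0; 8.6 -1.1 0 0
-282.3 1.7 -0.4 0 0; 3.4 -0.9 0 0; 5.0 -1.4 0 0; 6.7 -2.0 0 0; 8.3 -2.6 0 0
-292.3 1.6 -0.7 0 0; 3.2 -1.4 0 0; 4.7 -2.2 0 0; 6.3 -3.1 0 0; 7.7 -4.0 0 0
-302.3 1.5 -1.0 0 0; 2.9 -2.0 0 0; 4.3 -3.0 0 0; 5.6 -4.1 0 0; 6.9 -5.3 0 0
-312.3 1.3 -1.2 0 0; 2.5 -2.4 0 0; 3.7 -3.7 0 0; 4.8 -5.0 0 0; 5.9 -6.4 0 0
-322.3 1.0 -1.4 0 0; 2.0 -2.8 0 0; 3.0 -4.3 0 0; 3.9 -5.8 0 0; 4.7 -7.3 0 0
t 18.78 ang 99.8 R 49.3  Ftan(resist) 9.47 Frad -0.59 Fz 6.9 gap 0.0216 z 0.2468
```

```bash

python3 -m handwheel '1.7 0.2 0 0; 3.5 0.3 0 0; 5.2 0.4 0 0; 7.0 0.5 0 0; 8.7 0.4 0 0' >/dev/null; python3 f.py
python3 -m handwheel '1.7 -0.1 0 0; 3.5 -0.3 0 0; 5.2 -0.5 0 0; 6.9 -0.8 0 0; 8.6 -1.1 0 0' >/dev/null; python3 f.py
python3 -m handwheel '1.7 -0.4 0 0; 3.4 -0.9 0 0; 5.0 -1.4 0 0; 6.7 -2.0 0 0; 8.3 -2.6 0 0' >/dev/null; python3 f.py
```

```text
t 19.20 ang 89.7 R 49.3  Ftan(resist) 9.50 Frad -1.00 Fz 6.6 gap 0.0215 z 0.2467
t 19.62 ang 79.7 R 49.3  Ftan(resist) 9.65 Frad -1.66 Fz 7.3 gap 0.0211 z 0.2467
t 20.03 ang 69.6 R 49.3  Ftan(resist) 9.74 Frad -1.68 Fz 7.0 gap 0.0214 z 0.2467
```

The force keeps rising slowly, which fits contact at about 122° ±8°. A quarter turn past that puts the measured knob angle at about 33°, so I'll continue to there.

```bash

python3 -m handwheel '1.6 -0.7 0 0; 3.2 -1.4 0 0; 4.7 -2.2 0 0; 6.3 -3.1 0 0; 7.7 -4.0 0 0' >/dev/null; python3 f.py
python3 -m handwheel '1.5 -1.0 0 0; 2.9 -2.0 0 0; 4.3 -3.0 0 0; 5.6 -4.1 0 0; 6.9 -5.3 0 0' >/dev/null; python3 f.py
python3 -m handwheel '1.3 -1.2 0 0; 2.5 -2.4 0 0; 3.7 -3.7 0 0; 4.8 -5.0 0 0; 5.9 -6.4 0 0' >/dev/null; python3 f.py
python3 -m handwheel '0.7 -0.9 0 0;1.3 -1.8 0 0;1.9 -2.7 0 0;2.5 -3.6 0 0;3.1 -4.5 0 0' >/dev/null; python3 f.py
```

```text
t 20.45 ang 59.6 R 49.3  Ftan(resist) 10.78 Frad -2.48 Fz 7.8 gap 0.0212 z 0.2467
t 20.87 ang 49.6 R 49.4  Ftan(resist) 10.24 Frad -2.53 Fz 7.0 gap 0.0216 z 0.2467
t 21.28 ang 39.7 R 49.5  Ftan(resist) 10.23 Frad -3.07 Fz 6.9 gap 0.0216 z 0.2468
t 21.70 ang 33.5 R 49.5  Ftan(resist) 10.64 Frad -3.12 Fz 5.8 gap 0.0214 z 0.2467
```

```bash

python3 -m handwheel '-0.3 0.5 0 0;-0.6 0.9 0 0;-0.9 1.4 0 0;-1.1 1.7 0 0;-1.1 1.7 0 0' >/dev/null; python3 f.py
python3 -m handwheel '0 0 0 0;0 0 0 0;0 0 0 0;0 0 0 0;0 0 0 0' 0.6 >/dev/null; python3 f.py
python3 -m handwheel '0 0 10 0;0 0 25 0;0 0 45 0;0 0 65 0;0 0 85 0' >/dev/null; python3 f.py
```

```text
t 22.12 ang 33.7 R 49.6  Ftan(resist) 2.10 Frad -4.71 Fz 5.1 gap 0.0215 z 0.2468
t 22.53 ang 33.7 R 50.6  Ftan(resist) 0.38 Frad 0.34 Fz -0.7 gap 0.0484 z 0.2464
t 22.95 ang 33.7 R 50.3  Ftan(resist) 0.18 Frad 0.23 Fz -0.2 gap 0.0528 z 0.3333
```

Now I'll move aside and check the final state.

```bash

python3 -m handwheel '0 35 10 0;0 75 20 0;0 110 20 0;0 150 20 0;0 190 20 0' >/dev/null
python3 - <<'E'
from h import *
im,d=vision.camera("scene");cv2.imwrite("pics/s5.png",cv2.resize(im[140:300,200:410,::-1],None,fx=3.7,fy=3.7,interpolation=cv2.INTER_CUBIC))
s=status.observe()
im,d=vision.camera("top");cv2.imwrite("pics/t5.png",cv2.resize(im[130:260,220:400,::-1],None,fx=4.4,fy=4.4,interpolation=cv2.INTER_CUBIC))
P=cloud(cam("top"),d);m=np.zeros(d.shape,bool);m[170:230,295:345]=1;m&=(P[...,2]>.26)&(P[...,2]<.3);print(m.sum(),P[m].mean(0) if m.any() else 0,s["force"])
E
```

```text
40 [0.57800282 0.00273672 0.27771732] [ 2.33816327  4.20355615 -0.16973167]
```

View pics/s5.png

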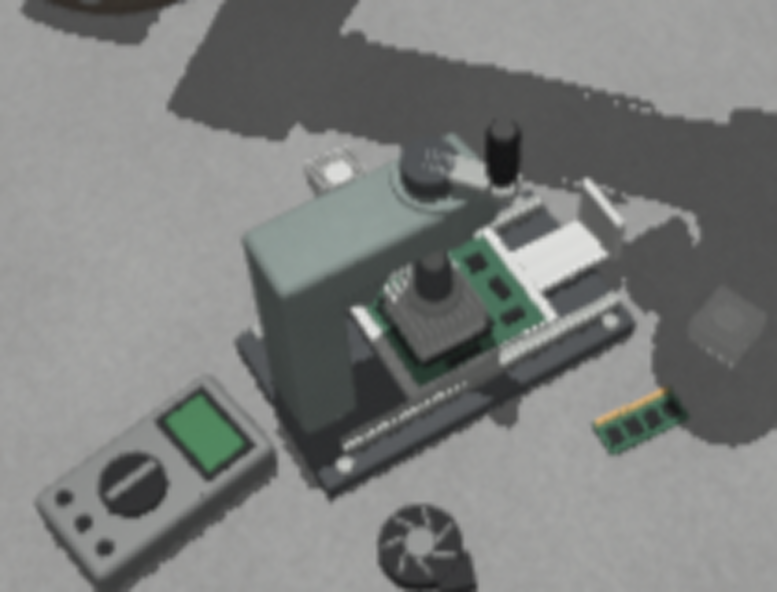

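View pics/t5.png

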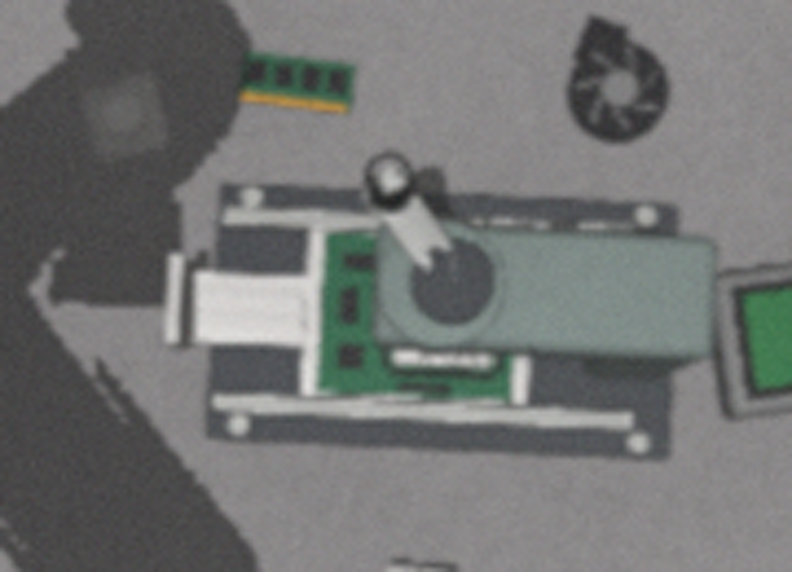

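The tray is home, the foot is on the sink, and the fan, memory card and meter look unmoved. I'll hand it in.

```bash
python3 -m handwheel '0 0 0 0;0 0 0 0;0 0 0 0;0 0 0 0;0 0 0 0'; python3 -c "
from rig import order;print(order.finish_job())"
```

```text
time: 23.88
position: [0.5857, 0.1919, 0.352]
ee_rot: [0.0, -0.683, 0.731, -0.0]
force: [-0.5, 0.4, 0.1]
finger_gap: 0.0525
the job is handed in; nothing more can be done
None
```

I pushed the tray home, wound the press down to clamp the heat sink, released the crank and handed the job in at about 24 s. No verdict is reported.

- **Tray:** it slid in at about 3–4 N and met the hard stop. The force then rose to 12 N with no further movement, and pictures show it about 60 mm further in with the sink under the foot.
- **Crank:** the force at the knob was about 5–6.8 N while turning free. It stepped to 9.3 N after some 450° of turning, at a knob angle of about 122°. I went on about 88° further, to 33.7°, where the force was about 10.6 N.
- **Last checks:** the knob stayed put when I let go, and the wrist force is about zero with the arm clear. The sink looks seated and level, and the bystanders look unmoved by eye.
- **Uncertain:**
  - Contact is only known to lie between about 129° and 110°, so the quarter turn is good to roughly ±12°. The clamp force itself was not measured.
  - After contact the force rose more slowly than described.
  - A coarse depth reading put the knob nearer 39° than 33.7°. I trusted the arm's own reading.

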